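Open the wax bath, load it with the scoop and latch its lid

TASK

Load the wax bath for the next batch of sections: open its lid wide, then, with the scoop, move every button of wax from the steel bin into the bath, without touching the wax with the gripper. When all the wax is in, press the lid down until it clicks past its catch and stays shut, and leave the scoop standing upright on the middle of its rubber mat. Leave the mouse, the slide box and the oil bottle alone.

Things in the scene. Friction and masses are not known exactly. Their poses are not given: they have to be found in the camera images.
- bin: Open steel supply bin, fixed, left or right of the mat: a trough along its y, walls and floor 4 mm. Its floor is 102 (x) x 292 mm (y) inside; side walls upright, 45 mm high; end walls lean out 26 mm up to 45 mm height, then rise upright to 60: a scoop pushed along the floor to an end wall, then drawn up that wall tilting back, takes up what lies before it. Origin: centre of its underside, z up.
- bath: White square wax bath, fixed; 160 x 160 x 90 mm high outside, walls and floor 6 mm, open on top under its lid. Origin: centre of its underside, z up. The lid is hinged along the top of its -x side (towards the robot); the sprung catch for it stands outside the middle of its +x side, rising 5 mm above the rim, 9 to 21 mm out from the wall.
- lid (a joint): Flat grey lid of the bath, 160 x 160 x 6 mm. It starts latched: 0 rad = shut; 1.75 = fully open, leaning a little back. Pulling its knob up with about 6 N frees it; left free it rises by a weak spring (0.2 N m/rad about 1.9 rad, friction 0.05 N m) up to 1.75 and stays there. To latch it, its free edge must be pressed past the sprung catch in the last 0.07 rad (about 12 N).
- lid_hinge (a point): On the lid's hinge line, midway along it, at the level of the lid's underside (90 mm above the bench). This frame turns with the lid: its x runs from the hinge along the lid to the free edge (160 mm), its z out of the lid's outer face, y along the hinge.
- lid_knob (a point): Middle of the black knob on the lid, a post 16 x 16 mm and 36 mm tall standing on the lid's outer face, midway across it and 125 mm from the hinge; this point is 24 mm above that face.
- mat: Black rubber mat for the scoop, fixed, 130 (its x) x 120 (its y) x 3 mm. Origin: centre of its underside.
- scoop: Square aluminium scoop, 0.14 to 0.23 kg. Pan 74 long (its x) x 94 wide (y): floor 2 mm, sides 3 mm thick, 30 high, rear wall 36 high, front (+x) open. Origin: centre of the pan's underside, z up. Black handle: a bar 16 mm thick (along y: grip it so) and 22 broad, 95 long from (-34, 0, 26) mm at the rear along (-0.5, 0, 0.866), so leaning 30 degrees back.
- scoop_grip (a point): Point on the handle's axis to grip, 50 mm up the handle: at (-59, 0, 69) mm in the scoop's frame.
- scoop_lip (a point): Middle of the front edge of the pan's underside, 37 mm ahead of the scoop's origin.
- mouse: Black computer mouse, 60 mm across, 34 mm high, a bystander. Origin: centre of its underside.
- slide_box: Blue slide box 85 x 100 x 32 mm, a bystander. Origin: centre of its underside.
- oil: Small amber oil bottle, 36 mm across, 70 mm high, a bystander. Origin: centre of its underside.
- wax0: Button of cream-coloured paraffin wax, 25 mm across, 18 mm thick, edges bevelled 5 mm, 12 g, slippery (friction about 0.2). Origin: centre of its underside as first laid (9 mm from its middle). It starts lying in the bin; 5 to 10 of them are present.
- wax1: Button of cream-coloured paraffin wax, 25 mm across, 18 mm thick, edges bevelled 5 mm, 12 g, slippery (friction about 0.2). Origin: centre of its underside as first laid (9 mm from its middle). It starts lying in the bin; 5 to 10 of them are present.
- wax2: Button of cream-coloured paraffin wax, 25 mm across, 18 mm thick, edges bevelled 5 mm, 12 g, slippery (friction about 0.2). Origin: centre of its underside as first laid (9 mm from its middle). It starts lying in the bin; 5 to 10 of them are present.
- wax3: Button of cream-coloured paraffin wax, 25 mm across, 18 mm thick, edges bevelled 5 mm, 12 g, slippery (friction about 0.2). Origin: centre of its underside as first laid (9 mm from its middle). It starts lying in the bin; 5 to 10 of them are present.
- wax4: Button of cream-coloured paraffin wax, 25 mm across, 18 mm thick, edges bevelled 5 mm, 12 g, slippery (friction about 0.2). Origin: centre of its underside as first laid (9 mm from its middle). It starts lying in the bin; 5 to 10 of them are present.
- wax5: Button of cream-coloured paraffin wax, 25 mm across, 18 mm thick, edges bevelled 5 mm, 12 g, slippery (friction about 0.2). Origin: centre of its underside as first laid (9 mm from its middle). It starts lying in the bin; 5 to 10 of them are present.
- wax6: Button of cream-coloured paraffin wax, 25 mm across, 18 mm thick, edges bevelled 5 mm, 12 g, slippery (friction about 0.2). Origin: centre of its underside as first laid (9 mm from its middle). It starts lying in the bin; 5 to 10 of them are present.
- wax7: Button of cream-coloured paraffin wax, 25 mm across, 18 mm thick, edges bevelled 5 mm, 12 g, slippery (friction about 0.2). Origin: centre of its underside as first laid (9 mm from its middle). It starts lying in the bin; 5 to 10 of them are present.
- wax8: Button of cream-coloured paraffin wax, 25 mm across, 18 mm thick, edges bevelled 5 mm, 12 g, slippery (friction about 0.2). Origin: centre of its underside as first laid (9 mm from its middle). It starts lying in the bin; 5 to 10 of them are present.
- wax9: Button of cream-coloured paraffin wax, 25 mm across, 18 mm thick, edges bevelled 5 mm, 12 g, slippery (friction about 0.2). Origin: centre of its underside as first laid (9 mm from its middle). It starts lying in the bin; 5 to 10 of them are present.

How it is judged:
By the outcome, as a careful person would: the job done as asked, in the order asked, and still so for the second after the job is handed in, with the robot touching nothing.
Of wax0, wax1, wax2, wax3, wax4, wax5, wax6, wax7, wax8, wax9 only 5 to 10 are there at a start; the rules pass over those that are not, and their reading is None.
At some moment in a run one of scoop may be knocked a few centimetres aside while the robot is not near it.
It also fails if it takes over 210 s, if anything falls off the work surface, if the arm or the gripper's body presses on something with over 40 N, if the wrist force passes 120 N, or if a joint passes its speed limit or range.

ROBOT

A 6-joint arm with a two-finger parallel gripper is mounted at the origin on the work surface. World frame = base frame: x ahead of the robot, y to its left, z up, the work surface at z = 0. Lengths are in m, angles in rad, forces in N, time in s.
With the tool pointing down it reaches from about 0.375 to 0.925 m from the base axis. Payload 5.7 kg.
Tool frame: the origin (TCP) lies midway between the tips of the shut fingers; the grasp point (between the pads) lies 19 mm behind it; z points along the fingers, x is the direction in which the jaws open and shut, and the axes are right-handed (so a half turn about z gives the same grasp; the last joint's range is limited). The gripper opens to 88 mm and grips with 3 to 60 N. Pads are 20 mm wide; open, the fingers measure 115 mm over their backs; the gripper's body (75 mm by 178 mm) begins 61 mm behind the grasp point.
Start: joints at [1.144, 0.359, 1.51, -0, 1.272, -0.115], TCP at [0.184, 0.571, 0.223] pointing down, gripper open.
Joint ranges: [-2.97, 2.97], [-1.01, 2.36], [0.21, 2.38], [-0.96, 4.11], [0.2, 2.71], [-2.98, 2.98]. Speed limits (rad/s): [2.39, 2.39, 3.14, 3.14, 3.14, 3.14].

INTERFACE

Orientations are given as a unit quaternion [x, y, z, w].
In Python, from bench import move_ptp, servo_line, goto_joints, move_gripper, sleep, inverse_kinematics, capture, PlanningError, close_job, spot_in, silhouettes, current_clock, current_joint_pos, current_qvel, current_joint_torque, current_position, current_orientation, current_force, current_torque, current_finger_gap gives the robot as it stands. Calls block until the motion is done:
- move_ptp(position, orientation): joint-space move of the TCP to a pose.
- servo_line(position, orientation=None, rate=0.15, contact_N=None): straight line of the TCP; orientation=None keeps the orientation; rate is the mean speed in m/s. With contact_N (N) it stops when the force on the tool has changed by that much, and returns True; else False.
- goto_joints(angles): joint-space move.
- move_gripper(opening): finger opening in m; the grip force is fixed at half the most; returns when the fingers have stopped.
- sleep(seconds).
- inverse_kinematics(position, orientation): joint angles nearest the present ones, or None.
- capture(name): name is "scene" or "top" or "wrist"; returns a dict with "image" (480x640x3 uint8, blue, green, red), "range_z" (480x640 float32, m along the optical axis (not along the pixel's ray), 0 where there is no reading), "intrinsics" (3x3 intrinsics, pixels), "R" (3x3) and "t" (3): a world point X has camera coordinates R X + t. Camera axes: x right, y down, z forward; pixel columns grow to the right and rows downward; lengths in m; the calibration is good to about 2 mm. A picture is of the moment at which its call begins.
A pose or a line that the arm cannot do raises PlanningError and nothing moves.
- close_job(): hands the job in, once; it reports no verdict.
Trained networks look in the newest picture that a camera, given by its name, has taken for a name from the list of things; names that differ only in an ending like _2 or _b are one class to them, and where a whole thing is asked for, a point or a joint stands for the part that bears it (a point fixed in the world has none). Each returns a list of dicts, best first, with "conf" (0 to 1); they miss things now and then, are a little off and sometimes report something else, mostly with a low value. They report only what shows in the picture. A call takes as long as a camera call.
- spot_in(camera, query): "xy" ([column, row] in pixels, amid what is visible of it).
- silhouettes(camera, query): "region" (480x640 bool, what is visible of it) and "xy" ([column, row] in pixels, amid what is visible of it).
Readings, each from a call of its own:
- current_clock(): time.
- current_joint_pos(): joint angles.
- current_qvel(): joint speeds.
- current_joint_torque(): joint torques, N m.
- current_position(): TCP position.
- current_orientation(): TCP orientation.
- current_force(): force on the tool from outside, world axes, zero at the start.
- current_torque(): the same for the moment, N m.
- current_finger_gap(): finger opening in m.
Only numpy, scipy, OpenCV 4.12 (cv2) and the standard library are available. Lean on these libraries where they do the work, as an engineer would, in place of code of your own. Each camera call takes 0.05 s, during which the arm holds its last target.

## Working session

There is one attempt and no reset: what is moved stays moved. The work goes in short steps, each a Python script; the robot and the scene stay as the last script left them, time stands still between calls to the robot, and variables do not carry over. Pictures are saved under pics/ and viewed, and the job is handed in when it is done.

```bash
ls -la; mkdir -p pics
python3 - <<'E'
from bench import *
import cv2
for n in ["scene","top","wrist"]:
    c=capture(n); cv2.imwrite(f"pics/a_{n}.png",c["image"]); print(n,c["intrinsics"],c["R"],c["t"])
print(current_clock(),current_position(),current_orientation())
E
```

```text
total 12
drwxr-xr-x  3 agent agent 4096 Dec  7 16:17 .
drwxr-xr-x 23 root  root  4096 Dec  7 16:17 ..
drwxr-xr-x  2 agent agent 4096 Dec  7 16:17 pics
scene [[448.86394994   0.         315.78267075]
 [  0.         448.86394994 239.79042249]
 [  0.           0.           1.        ]] [[-0.70279384  0.71136817 -0.0060126 ]
 [ 0.52248415  0.51041367 -0.68299941]
 [-0.48279512 -0.48314927 -0.73039418]] [ 0.46439668 -0.25399526  1.1911183 ]
top [[571.15458023   0.         310.0652691 ]
 [  0.         571.15458023 223.71007001]
 [  0.           0.           1.        ]] [[-0.0274392  -0.99953025 -0.01365159]
 [-0.99564253  0.02854497 -0.08877574]
 [ 0.08912372  0.01115616 -0.99595808]] [0.00799193 0.61798837 1.04472298]
wrist [[357.18936578   0.         325.0442171 ]
 [  0.         357.18936578 245.49424736]
 [  0.           0.           1.        ]] [[ 0.30653963  0.95185353 -0.00288315]
 [ 0.92322571 -0.29658012  0.24432463]
 [ 0.23170617 -0.07755698 -0.96968921]] [-0.59831636 -0.03007211  0.38939572]
0.15 [0.18384603 0.57059051 0.22201178] [ 8.08306747e-01  5.88761143e-01 -6.22585485e-04  3.62398283e-04]
```

View pics/a_scene.png

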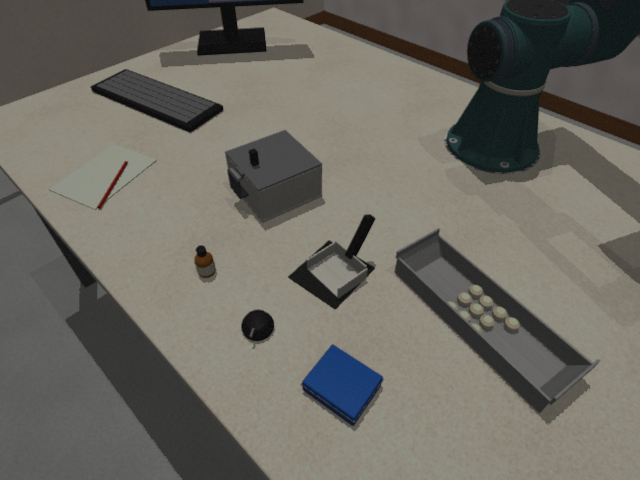

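View pics/a_top.png

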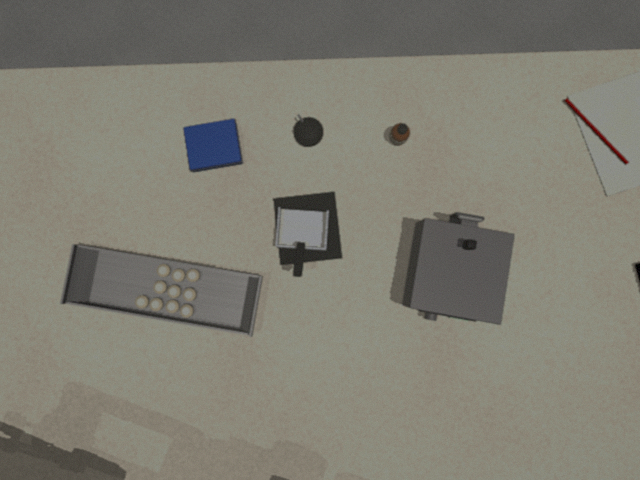

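```bash
cat > h.py <<'E'
from bench import *
import numpy as np, cv2
from scipy.spatial.transform import Rotation as Ro
def cloud(c):
    z=c["range_z"]; K=c["intrinsics"]; v,u=np.mgrid[0:480,0:640]
    P=np.stack([(u-K[0,2])/K[0,0]*z,(v-K[1,2])/K[1,1]*z,z],-1)
    W=(P-c["t"])@c["R"]; W[z<=0]=np.nan
    return W
def rect(pts):
    r=cv2.minAreaRect((pts*1000).astype(np.float32)); return r
E
python3 - <<'E'
from h import *
for cam in ["top","scene"]:
    c=capture(cam); W=cloud(c)
    print(cam,"bench z",np.nanmedian(W[...,2]))
    for n in ["bin","bath","lid_knob","mat","scoop","mouse","slide_box","oil","wax0"]:
        s=silhouettes(cam,n)
        for d in s[:12 if n=="wax0" else 2]:
            p=W[d["region"]]; p=p[~np.isnan(p[:,0])]
            if len(p)<5: print(n,'few',d["conf"]);continue
            print(n,round(d["conf"],2),d["xy"],d["region"].sum(),"mean",p.mean(0).round(3),"lo",np.percentile(p,1,axis=0).round(3),"hi",np.percentile(p,99,axis=0).round(3),[np.round(x,1) for x in rect(p[:,:2])])
            if n in("bath",):
                q=p[(p[:,2]>.085)&(p[:,2]<.105)]; print("  lid",q.mean(0),rect(q[:,:2]))
            if n=="bin":
                q=p[(p[:,2]<.012)]; print("  floor",q.mean(0),rect(q[:,:2]))
                q=p[(p[:,2]>.035)]; print("  rim",q.mean(0),rect(q[:,:2]))
E
```

```text
top bench z -2.0204164088136106e-05
bin 0.7 [153.2, 286.7] 10713 mean [0.504 0.276 0.015] lo [ 0.425  0.091 -0.001] hi [0.585 0.44  0.061] [array([503.6, 277.4]), array([380.6, 120.9]), np.float64(78.9)]
  floor [0.50374995 0.26714149 0.0043442 ] ((503.92071533203125, 279.1986083984375), (376.8686828613281, 120.8673324584961), 78.92051696777344)
  rim [0.50640142 0.29433256 0.04682452] ((503.5238342285156, 263.86151123046875), (354.1300354003906, 110.274658203125), 78.7811050415039)
bin 0.31 [397.5, 132.1] 333 mean [ 0.78  -0.181  0.047] lo [ 0.768 -0.199  0.014] hi [ 0.798 -0.167  0.073] [array([ 781.4, -182. ]), array([34.5, 28.3]), np.float64(66.5)]
  floor [nan nan nan] ((0.0, 0.0), (0.0, 0.0), 0.0)
  rim [ 0.78140929 -0.18155945  0.05262043] ((781.772216796875, -182.27273559570312), (34.17693328857422, 27.41343116760254), 66.45832061767578)
bath 0.69 [459.5, 269.1] 9806 mean [ 0.526 -0.267  0.091] lo [ 0.437 -0.357  0.005] hi [ 0.619 -0.182  0.122] [array([ 523.2, -288.5]), array([193.8, 196. ]), np.float64(78.8)]
  lid [ 0.5247053  -0.27192171  0.09619353] ((533.343505859375, -
[... 6431 characters left out ...]
.0] 128 mean [0.505 0.252 0.019] lo [0.495 0.242 0.011] hi [0.513 0.263 0.023] [array([503.6, 251.8]), array([22.2, 19. ]), np.float64(84.8)]
wax0 0.43 [475.6, 290.4] 150 mean [0.467 0.229 0.017] lo [0.453 0.216 0.003] hi [0.476 0.24  0.023] [array([465.2, 229.8]), array([24.3, 26.4]), np.float64(21.8)]
wax0 0.41 [464.1, 297.2] 154 mean [0.497 0.223 0.017] lo [0.477 0.209 0.002] hi [0.507 0.234 0.024] [array([490.9, 223.5]), array([26.9, 30.9]), np.float64(43.5)]
wax0 0.39 [465.2, 313.4] 93 mean [0.53  0.246 0.021] lo [0.509 0.233 0.002] hi [0.556 0.257 0.044] [array([532.4, 244.8]), array([50.3, 22.6]), np.float64(7.2)]<stdin>:14: RuntimeWarning: Mean of empty slice.
  ret = um.true_divide(
```

```bash
cat >> h.py <<'E'
d2r=np.pi/180
BIN=np.array([0.5036,0.2638]); BINYAW=-11.35*d2r
BATH=np.array([0.5245,-0.2722]); BATHYAW=-11.9*d2r
MAT=np.array([0.6132,-0.004]); MATYAW=4.6*d2r
def Rz(a): return Ro.from_euler('z',a)
def loc(P,C,yaw):
    v=np.asarray(P)[...,:2]-C; c,s=np.cos(yaw),np.sin(yaw)
    return np.stack([v[...,0]*c+v[...,1]*s,-v[...,0]*s+v[...,1]*c],-1)
def glob(p,C,yaw):
    c,s=np.cos(yaw),np.sin(yaw); return np.array([C[0]+c*p[0]-s*p[1],C[1]+s*p[0]+c*p[1]])
SIGN=1
GRIP=np.array([-.059,0,.069]); LIP=np.array([.037,0,0])
def toolrel(alpha,sign):
    z=np.array([np.sin(alpha),0,-np.cos(alpha)]); x=np.array([0,sign,0.]); y=np.cross(z,x)
    return Ro.from_matrix(np.stack([x,y,z],1))
def scoop_tool(ref,refpt,yaw,pitch,alpha,sign,grip=GRIP):
    """tool pose placing scoop-frame point refpt at world ref; pitch>0 = lip down"""
    R=Ro.from_euler('ZY',[yaw,pitch])
    rel=toolrel(alpha,sign)
    tcp=grip+rel.apply([0,0,.019])
    return np.asarray(ref)+R.apply(tcp-refpt),(R*rel).as_quat()
E
python3 - <<'E'
from h import *
c=capture("top"); W=cloud(c)
# lid
p=W.reshape(-1,3); p=p[~np.isnan(p[:,0])]
l=loc(p,BATH,BATHYAW)
m=(abs(p[:,2]-.096)<.003)&(abs(l)<.1).all(1); print("lid rect",m.sum(),rect(p[m,:2]),p[m].mean(0))
m=(p[:,2]>.115)&(p[:,2]<.14)&(abs(l)<.1).all(1); print("knob",p[m].mean(0),l[m].mean(0),p[m].max(0)) 
l=loc(p,BIN,BINYAW)
m=(p[:,2]>.04)&(p[:,2]<.07)&(abs(l[:,0])<.07)&(abs(l[:,1])<.2); print("binrim",rect(p[m,:2]),np.percentile(l[m],[1,99],axis=0))
m=(p[:,2]>.026)&(p[:,2]<.04)&(np.hypot(*(p[:,:2]-[.605,.007]).T)<.09); print("scoop rim",rect(p[m,:2]),p[m].mean(0))
m=(p[:,2]>.045)&(p[:,2]<.13)&(np.hypot(*(p[:,:2]-[.605,.007]).T)<.12); print("handle",p[m].mean(0),rect(p[m,:2]))
cp,sc=cv2.fitLine((p[m]*1000).astype(np.float32),cv2.DIST_L2,0,.01,.01).ravel()[:3],0; print(cp)
s=silhouettes("top","wax0")
for d in s:
    q=W[d["region"]]; q=q[~np.isnan(q[:,0])]; print(loc(q.mean(0),BIN,BINYAW).round(3),d["conf"].__round__(2),d["region"].sum())
# IK
for sign in(1,-1):
  for al in(0,15,30):
    for nm,ref,rp,yaw,pit in [("grip",[.605,.007,.003],[0,0,0],-5.8*d2r,0),("start",[*glob([0,.06],BIN,BINYAW),.004],LIP,BINYAW-np.pi/2,3),
      ("end",[*glob([0,-.146],BIN,BINYAW),.004],LIP,BINYAW-np.pi/2,0),("up",[*glob([0,-.175],BIN,BINYAW),.06],LIP,BINYAW-np.pi/2,-40),
      ("carry",[*glob([0,-.175],BIN,BINYAW),.16],LIP,BINYAW-np.pi/2,-25),("overbath",[*glob([.02,.04],BATH,BATHYAW),.16],LIP,BATHYAW-np.pi/2,-20),
      ("tip45",[*glob([.02,.035],BATH,BATHYAW),.1],LIP,BATHYAW-np.pi/2,45),("tip60",[*glob([.02,.035],BATH,BATHYAW),.1],LIP,BATHYAW-np.pi/2,60)]:
        P,Q=scoop_tool(ref,np.array(rp),yaw,pit*d2r,al*d2r,sign)
        j=inverse_kinematics(P,Q); print(sign,al,nm,P.round(3),None if j is None else np.round(j,2))
E
```

```text
lid rect 7610 ((531.5949096679688, -274.4351501464844), (160.41616821289062, 177.29847717285156), 78.04428100585938) [ 0.52336121 -0.27224963  0.09622708]
knob [ 0.56686972 -0.28000781  0.12963016] [0.04306915 0.0010968 ] [ 0.57535726 -0.27331217  0.13604313]
binrim ((503.5465087890625, 264.08917236328125), (354.72930908203125, 110.36436462402344), 78.76045989990234) [[-0.05500838 -0.17669539]
 [ 0.05499061  0.17532213]]
scoop rim ((609.1873168945312, 5.783733367919922), (94.05485534667969, 76.0274887084961), 84.46339416503906) [0.59967182 0.00837977 0.03402869]
handle [0.54656226 0.01624454 0.08857867] ((532.73095703125, 36.9885368347168), (51.9302978515625, 106.45753479003906), 33.57749557495117)
[-0.5015804  -0.13319585  0.8547959 ]
[-0.031  0.013] 0.7 145
[ 0.035 -0.044] 0.66 127
[-0.032 -0.045] 0.64 153
[-0.001 -0.016] 0.59 134
[-0.002 -0.045] 0.54 148
[-0.03  0.04] 0.44 141
[ 0.283 -0.039] 0.21 2536
1 0 grip [0.546 0.013 0.053] [-0.1   0.49  1.8  -0.    0.85 -1.57]
1 0 start [0.534 0.414 0.059] [0.54 0.61 1.52 0.05 0.97 0.71]
1 0 end [0.494 0.215 0.054] [ 0.28  0.48  1.81 -0.  
[... 2402 characters left out ...]
58 -0.63  1.27 -2.66]
-1 15 tip45 [ 0.557 -0.214  0.2  ] [-0.76  0.5   1.46  0.44  1.48  2.48]
-1 15 tip60 [ 0.552 -0.24   0.204] [-0.89  0.63  1.38  0.58  1.67  2.35]
-1 30 grip [0.556 0.012 0.056] None
-1 30 start [0.532 0.405 0.061] [ 0.71  0.83  1.15 -0.28  1.54 -2.17]
-1 30 end [0.492 0.205 0.057] [ 0.53  0.68  1.56 -0.4   1.3  -2.23]
-1 30 up [0.489 0.19  0.045] [ 0.68  1.08  1.25 -0.68  1.86 -2.07]
-1 30 carry [0.489 0.191 0.171] [ 0.64  0.76  1.34 -0.6   1.8  -2.2 ]
-1 30 overbath [ 0.573 -0.14   0.18 ] [ 0.12  0.62  1.56 -0.83  1.41 -2.48]
-1 30 tip45 [ 0.556 -0.219  0.198] [-0.64  0.42  1.51  0.24  1.33  2.63]
-1 30 tip60 [ 0.551 -0.244  0.201] [-0.8   0.52  1.43  0.43  1.51  2.45]
```

Run:
```python
import cv2
a=cv2.imread("pics/a_top.png")
cv2.imwrite("pics/a_crop1.png",cv2.resize(a[180:320,250:350],None,fx=4,fy=4,interpolation=cv2.INTER_CUBIC))
b=cv2.imread("pics/a_scene.png")
cv2.imwrite("pics/a_crop2.png",cv2.resize(b[120:320,200:400],None,fx=3,fy=3,interpolation=cv2.INTER_CUBIC))
```

```text
(no output)
```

View pics/a_crop2.png

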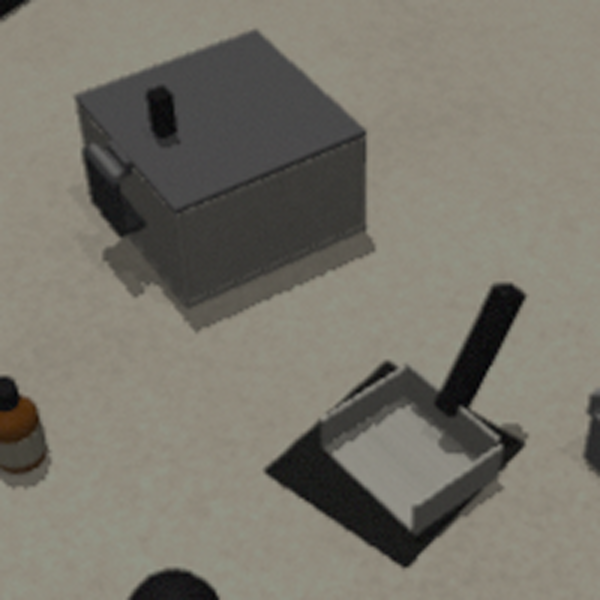

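```bash
cat >> h.py <<'E'
BATH=np.array([0.5235,-0.2723]); BATHYAW=-11.95*d2r
def down(phi):
    x=np.array([np.cos(phi),np.sin(phi),0]); z=np.array([0,0,-1.]); return Ro.from_matrix(np.stack([x,np.cross(z,x),z],1))
def lidpt(x,y,z,th):
    """point x from hinge,y,z above underside plane, at lid angle th -> world"""
    h=[-.08+x*np.cos(th)-z*np.sin(th), y]; return np.array([*glob(h,BATH,BATHYAW),.09+x*np.sin(th)+z*np.cos(th)])
def snap(n,tag,crop=None,f=1):
    c=capture(n); im=c["image"]
    if crop: im=im[crop[1]:crop[3],crop[0]:crop[2]]
    if f!=1: im=cv2.resize(im,None,fx=f,fy=f,interpolation=cv2.INTER_CUBIC)
    cv2.imwrite(f"pics/{tag}_{n}.png",im); return c
E
python3 - <<'E'
from h import *
phi=BATHYAW+np.pi/2
q=down(phi)
k=lidpt(.125,0,.030,0); print(k)
j=inverse_kinematics(k+[0,0,.1],q.as_quat()); j2=inverse_kinematics(k+[0,0,.1],down(phi-np.pi).as_quat()); print(j,j2)
if j is None or abs(j2[5])<abs(j[5]): phi-=np.pi; q=down(phi)
tcp=k+[0,0,-.016]
move_ptp(tcp+[0,0,.10],q.as_quat()); print(current_clock(),current_force())
move_gripper(.05)
print(servo_line(tcp,q.as_quat(),rate=.12,contact_N=8),current_position(),current_force())
move_gripper(0.0); print("gap",current_finger_gap())
# lift
ax=np.array([-np.sin(BATHYAW),np.cos(BATHYAW),0])
for th in(.08,.16,.24):
    Rq=Ro.from_rotvec(-ax*th)
    kk=lidpt(.125,0,.030,th); t=kk+Rq.apply([0,0,-.016])
    servo_line(t,(Rq*q).as_quat(),rate=.06); print(th,current_force(),current_finger_gap())
snap("scene","b")
print(current_clock())
E
```

```text
[ 0.56752479 -0.28161761  0.12      ]
[-5.69586487e-01  4.09002106e-01  1.43711602e+00 -4.44089210e-16
  1.29547453e+00 -1.93181597e+00] [-5.69586487e-01  4.09002106e-01  1.43711602e+00 -4.44089210e-16
  1.29547453e+00  1.20977669e+00]
4.5167 [ 0.95481496  0.2835986  -0.57798096]
False [ 0.56811948 -0.28198938  0.10473526] [ 0.7680237  -1.26628056  0.73981596]
gap 0.015422924350177721
0.08 [0.85037608 3.25821337 0.64670643] 0.015639117526214323
0.16 [1.67261482 4.11631612 0.32674424] 0.015862283910633324
0.24 [ 2.16905342  4.04487744 -0.23142309] 0.015884590672232128
7.875
```

View pics/b_scene.png

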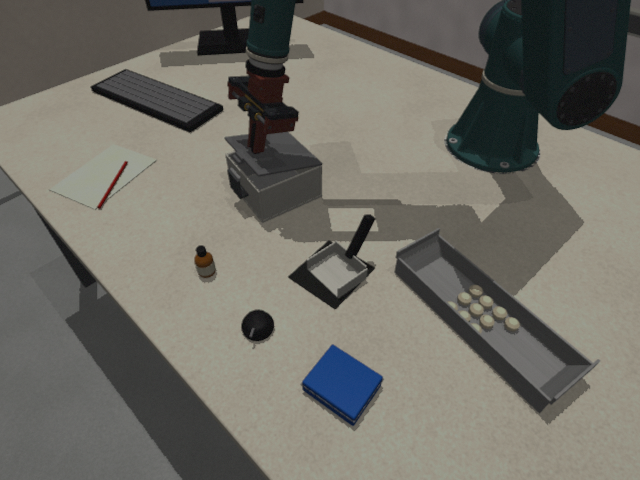

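Run:
```python
from h import *
move_gripper(.06)
p=current_position(); d=np.array([np.cos(BATHYAW),np.sin(BATHYAW),0])
servo_line(p+d*.10+[0,0,.06],rate=.3); print(current_force())
servo_line(p+d*.10+[0,0,.16],rate=.3)
sleep(.5)
snap("scene","c"); snap("top","c")
print(current_clock(),current_force())
```

```text
[-0.63339223  0.25507709 -0.64155421]
10.3333 [-0.3696543  -0.23510045 -0.24672363]
```

View pics/c_scene.png

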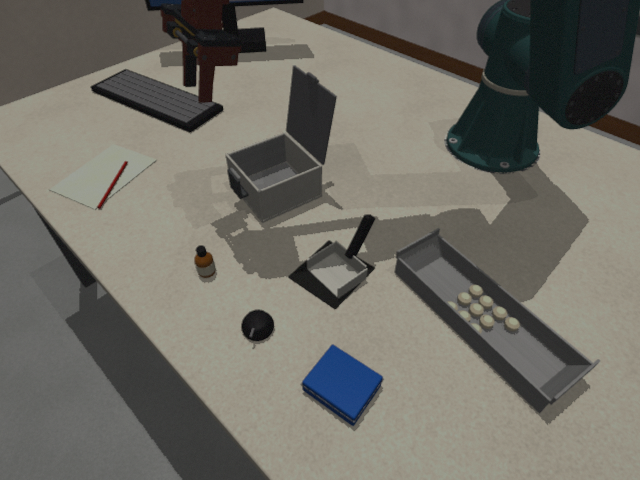

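View pics/c_top.png

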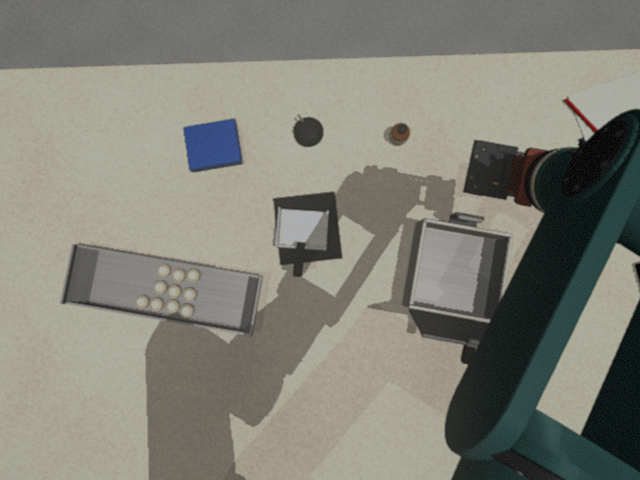

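```bash
cat >> h.py <<'E'
AL=10*d2r
def st(ref,refpt,yaw,pitch_deg): return scoop_tool(ref,np.asarray(refpt,float),yaw,pitch_deg*d2r,AL,1)
def bin_lip(x,y,z,pitch,yawoff=0): return st([*glob([x,y],BIN,BINYAW),z],LIP,BINYAW-np.pi/2+yawoff,pitch)
def bath_lip(x,y,z,pitch): return st([*glob([x,y],BATH,BATHYAW),z],LIP,BATHYAW-np.pi/2,pitch)
def scoop_look(cx=(.605,.007)):
    c=capture("top"); p=cloud(c).reshape(-1,3); p=p[~np.isnan(p[:,0])]
    m=(p[:,2]>.026)&(p[:,2]<.04)&(np.hypot(*(p[:,:2]-cx).T)<.1); r=rect(p[m,:2])
    h=(p[:,2]>.06)&(p[:,2]<.13)&(np.hypot(*(p[:,:2]-cx).T)<.12)
    return r,p[h].mean(0),h.sum()
E
python3 - <<'E'
from h import *
print(scoop_look())
yaw=-5.6*d2r; o=np.array([.6092,.0058,.003])
P,Q=st(o,[0,0,0],yaw,0); print(P)
move_ptp(P+[0,0,.15],Q); move_gripper(.05)
print(servo_line(P,Q,rate=.15,contact_N=8),current_position()-P)
move_gripper(0); print(current_finger_gap(),current_force())
servo_line(P+[0,0,.02],Q,rate=.08); print(current_force(),current_torque())
snap("scene","d"); snap("wrist","d"); print(current_clock())
E
```

```text
(((609.044677734375, 5.770236968994141), (94.0694580078125, 75.85580444335938), 84.52241516113281), array([0.5438412 , 0.01395391, 0.09574711]), np.int64(272))
[0.55376515 0.01123543 0.05328865]
False [ 6.72121364e-04 -5.54787835e-05  6.84015294e-04]
0.01588374145081199 [-0.82351204 -0.2170035   3.55573584]
[ 0.68099414 -0.35404413 -1.33525554] [-0.01076908  0.25564145 -0.08559017]
15.4083
```

View pics/d_scene.png

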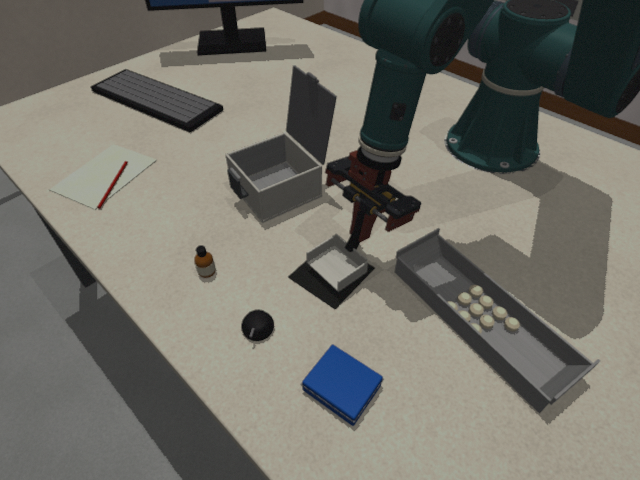

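View pics/d_wrist.png

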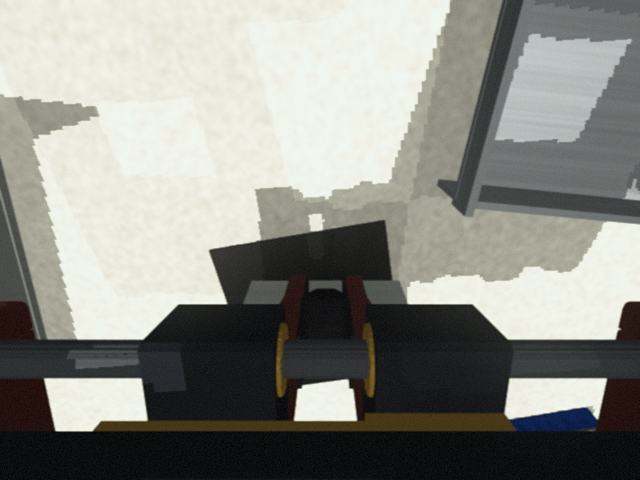

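Run:
```python
from h import *
P,Q=st([.6092,.0058,.003],[0,0,0],-5.6*d2r,0)
servo_line(P+[0,0,.14],Q,rate=.3)
P,Q=bin_lip(0,.064,.12,4); print(P)
move_ptp(P,Q); print(current_clock(),current_position()-P)
c=snap("top","e"); snap("scene","e")
p=cloud(c).reshape(-1,3); p=p[~np.isnan(p[:,0])]; l=loc(p,BIN,BINYAW)
m=(p[:,2]>.1)&(p[:,2]<.165)&(abs(l[:,0])<.08)&(l[:,1]>.04)&(l[:,1]<.145); print(np.percentile(l[m],[0.5,99.5],axis=0),m.sum())
```

```text
[0.53370417 0.41377538 0.17663262]
18.0167 [ 7.06645800e-05 -6.48783420e-04 -5.61106346e-04]
[[-0.04634068  0.06048338]
 [ 0.04704737  0.13305795]] 2946
```

View pics/e_top.png

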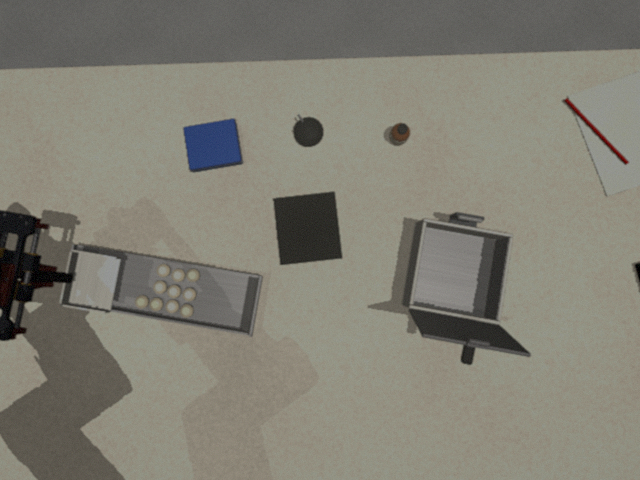

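View pics/e_scene.png

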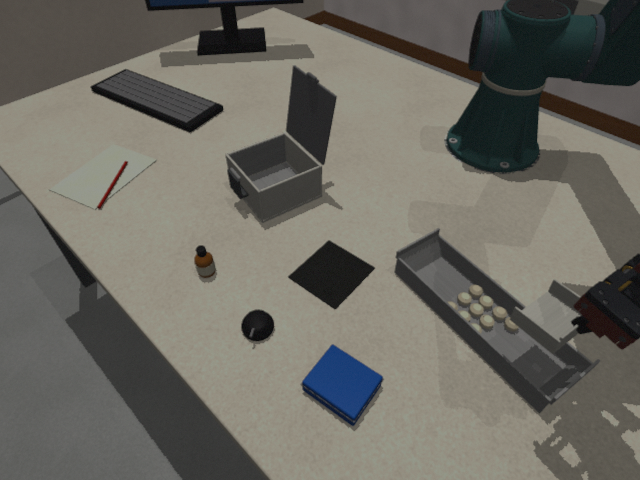

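Run:
```python
from h import *
P,Q=bin_lip(0,.066,.03,4); servo_line(P,Q,rate=.15)
P,Q=bin_lip(0,.066,.001,4); f0=current_force()
print(servo_line(P,Q,rate=.04,contact_N=5),current_position()-P,current_force()-f0)
zoff=current_position()[2]-P[2]+.001
print("lip z by calc",zoff)
zl=min(max(zoff,.003),.0055)-.0005
for y in(0,-.05,-.08,-.10,-.12):
    P,Q=bin_lip(0,y,zl,4)
    r=servo_line(P,Q,rate=.08,contact_N=15); print(y,r,(current_position()-P).round(4),(current_force()-f0).round(2),current_torque().round(2))
    if r: break
snap("top","f"); snap("scene","f"); print(current_clock())
```

```text
True [-0.00016996  0.00030901  0.00220827] [0.81265348 1.30560021 4.04499678]
lip z by calc 0.003208274231001034
0 False [-0.0004 -0.0018  0.0001] [ 0.23 -0.08  8.09] [-0.82 -0.1  -0.04]
-0.05 False [ 0.0001 -0.0006  0.0003] [0.23 2.87 8.9 ] [-0.15  0.03 -0.01]
-0.08 False [ 0.0001 -0.001   0.0003] [0.82 1.76 8.1 ] [-0.41 -0.09  0.09]
-0.1 False [ 0.0002 -0.0008  0.0003] [1.99 2.48 7.78] [-0.37 -0.13  0.16]
-0.12 False [ 0.0002 -0.0009  0.0002] [1.68 0.95 7.74] [-0.41 -0.13  0.13]
22.6667
```

View pics/f_top.png

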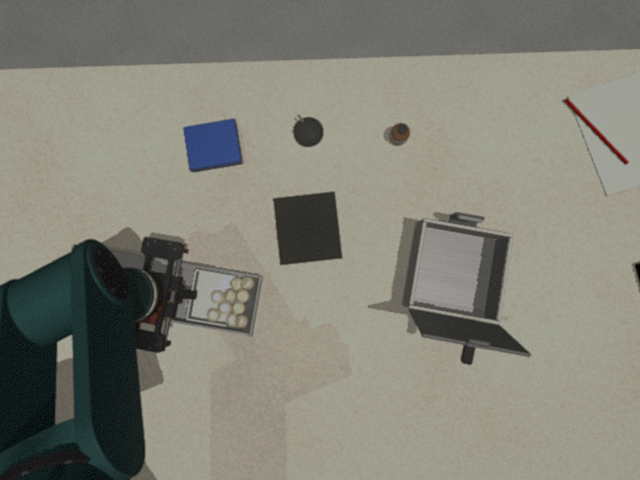

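View pics/f_scene.png

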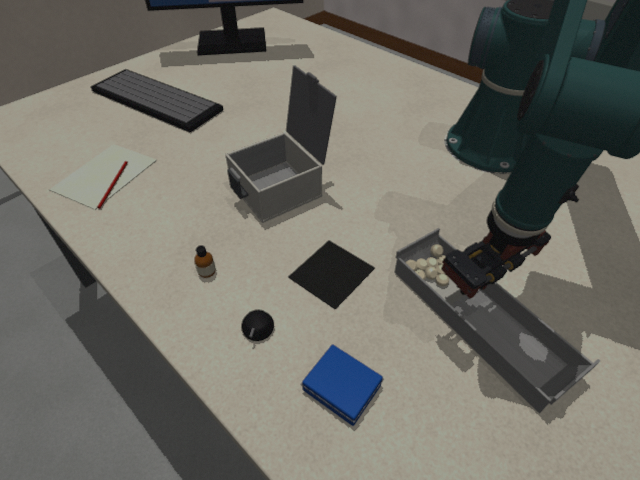

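```bash
cat >> h.py <<'E'
def draw_up(ye,zl):
    # follow leaning end wall upward tilting back
    for k,h in enumerate([.004,.010,.016,.023,.030,.037,.045]):
        y=ye-h*26/45; pit=-np.degrees(np.arcsin(min(.6,(h-.0015)/.074)))
        P,Q=bin_lip(0,y,zl+h,pit); servo_line(P,Q,rate=.05)
    print("up",current_force().round(1),current_torque().round(2))
    P,Q=bin_lip(0,ye-.025,zl+.062,-40); servo_line(P,Q,rate=.06)
    P,Q=bin_lip(0,ye-.02,zl+.12,-35); servo_line(P,Q,rate=.1)
E
python3 - <<'E'
from h import *
f0=current_force(); zl=.0027
P,Q=bin_lip(0,-.150,zl,2)
r=servo_line(P,Q,rate=.05,contact_N=12); d=loc(current_position()-P,np.zeros(2),BINYAW); print(r,d,current_force()-f0)
ye=-.150+d[1]; print("ye",ye)
draw_up(ye+.001,zl)
snap("top","g"); snap("scene","g"); print(current_clock())
E
```

```text
True [0.00073878 0.00553967] [-1.78585061  0.82284322 -3.18118777]
ye -0.1444603314864185
up [ 0.1 -0.7 -3.3] [ 0.83 -0.07 -0.06]
26.2167
```

View pics/g_top.png

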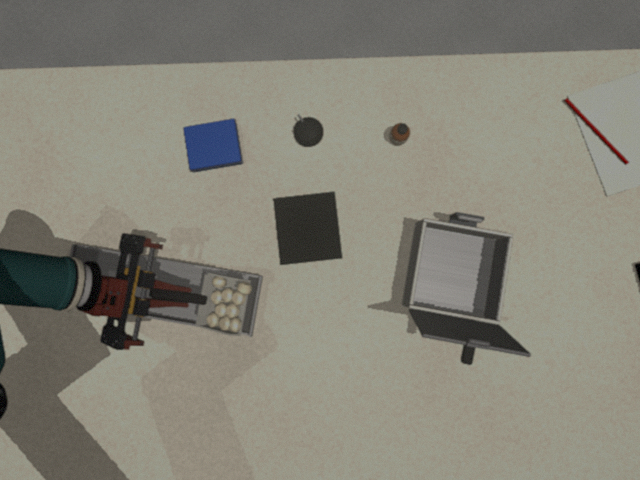

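View pics/g_scene.png

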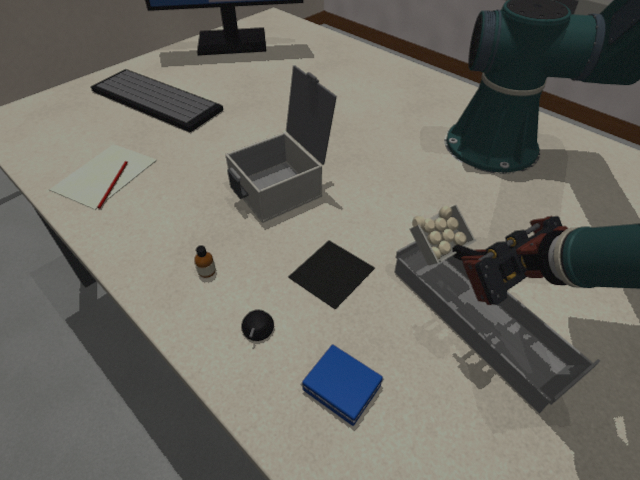

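Run:
```python
from h import *
P,Q=bin_lip(0,-.16,.19,-30); servo_line(P,Q,rate=.15)
P0,Q0=P,Q; P,Q=bath_lip(.018,.04,.175,-28); 
servo_line(P,Q,rate=.2)
print(current_clock())
snap("top","i"); snap("scene","i")
for z,p in((.15,-12),(.13,0)):
    P,Q=bath_lip(.018,.038,z,p); servo_line(P,Q,rate=.08)
print(current_position()-P)
snap("scene","j")
```

```text
28.7917
[-0.00108048 -0.00014224 -0.0009512 ]
```

View pics/i_top.png

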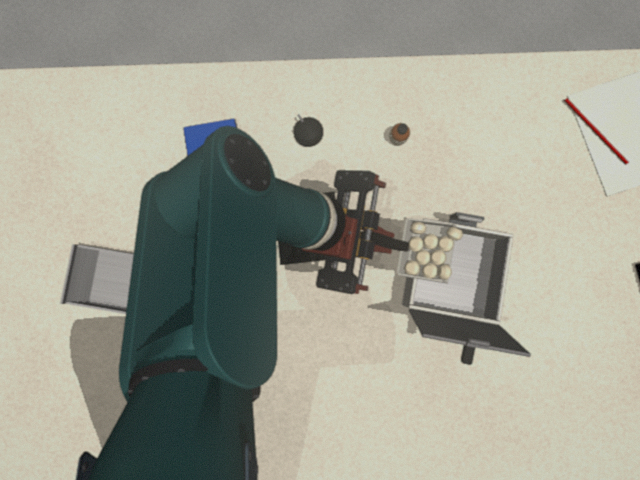

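View pics/j_scene.png

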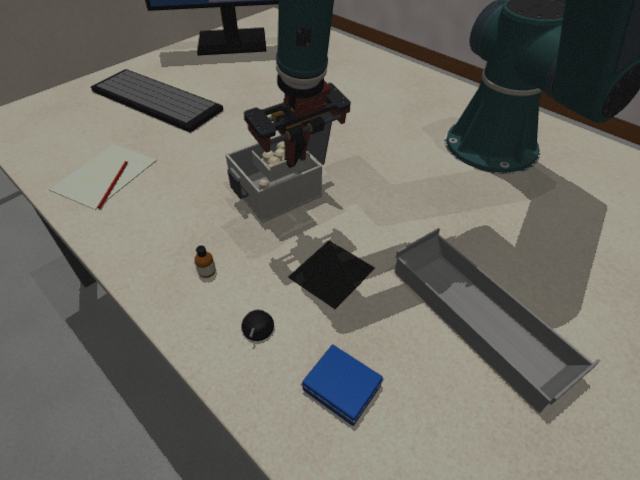

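Run:
```python
from h import *
for z,p in((.115,12),(.10,22),(.095,34),(.095,48),(.095,58)):
    P,Q=bath_lip(.018,.036,z,p); servo_line(P,Q,rate=.06)
sleep(.4)
print(current_force().round(1))
snap("scene","k"); snap("top","k")
for z,p in((.13,58),(.16,20),(.17,0)):
    P,Q=bath_lip(.018,.04,z,p); servo_line(P,Q,rate=.15)
P,Q=bath_lip(.018,.2,.18,0); servo_line(P,Q,rate=.25)
print(current_clock())
snap("scene","l"); snap("top","l")
for n in("top","scene"): 
    print([(np.round(d["xy"]),round(d["conf"],2),d["region"].sum()) for d in silhouettes(n,"wax0")])
```

```text
[ 0.4 -1.3 -1.6]
35.0083
[(array([437., 283.]), 0.69, np.int64(137)), (array([466., 272.]), 0.66, np.int64(144)), (array([467., 300.]), 0.65, np.int64(124)), (array([488., 247.]), 0.62, np.int64(139)), (array([469., 243.]), 0.49, np.int64(102)), (array([472., 259.]), 0.46, np.int64(113)), (array([481., 311.]), 0.44, np.int64(133)), (array([469., 333.]), 0.32, np.int64(3006))]
[(array([251., 174.]), 0.61, np.int64(63)), (array([285., 166.]), 0.58, np.int64(59)), (array([286., 164.]), 0.46, np.int64(64)), (array([257., 181.]), 0.45, np.int64(81)), (array([263., 177.]), 0.44, np.int64(59))]
```

View pics/l_top.png

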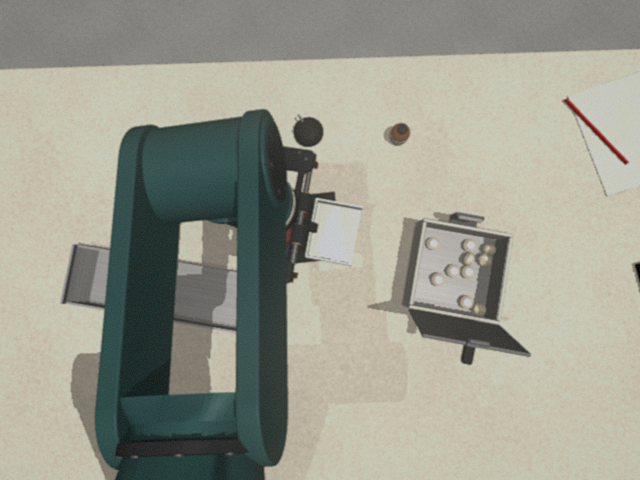

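View pics/l_scene.png

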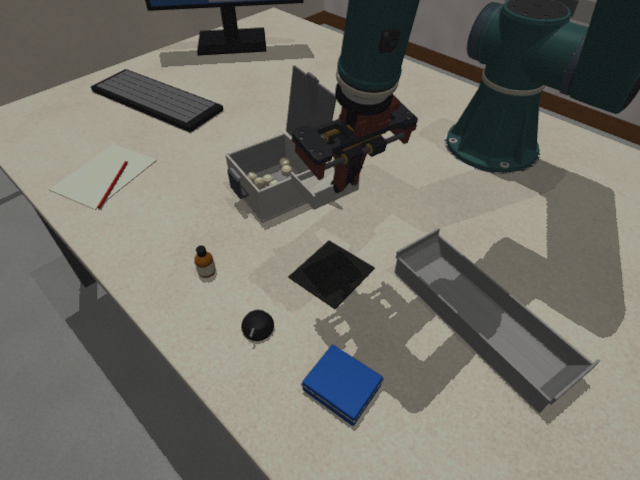

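View pics/k_scene.png

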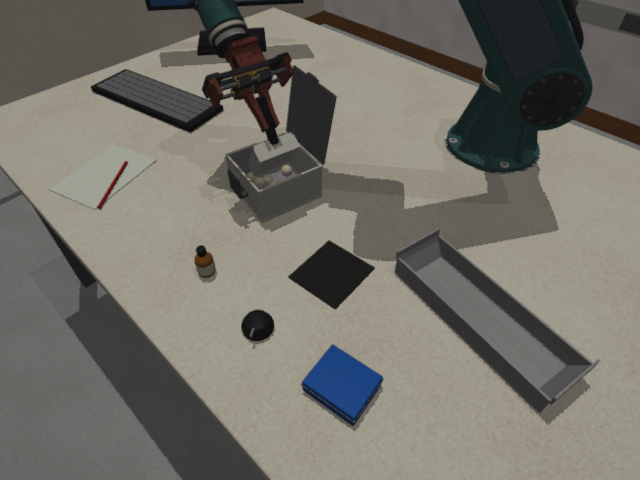

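Run:
```python
import cv2
a=cv2.imread("pics/l_top.png")
cv2.imwrite("pics/l_crop.png",cv2.resize(a[205:370,290:540],None,fx=3,fy=3,interpolation=cv2.INTER_CUBIC))
```

```text
(no output)
```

View pics/l_crop.png

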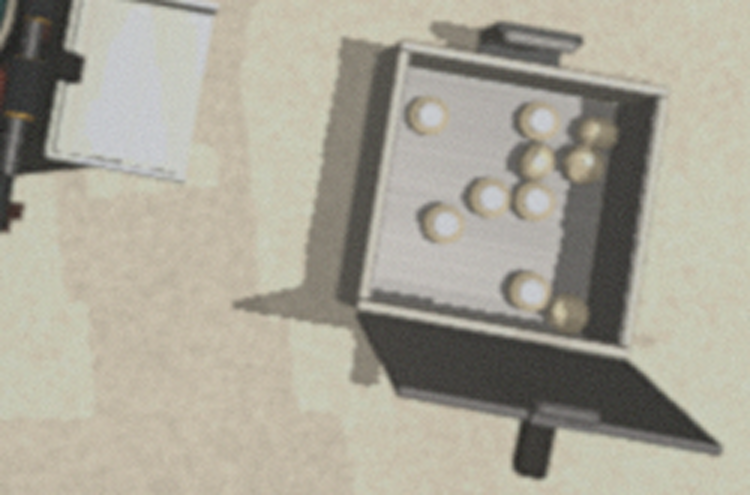

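Run:
```python
from h import *
im=cv2.imread("pics/e_top.png"); g=im.max(2)
c=capture("top"); K=c["intrinsics"]
m=np.zeros_like(g); m[185:272,265:350]=(g[185:272,265:350]<45)
v,u=np.nonzero(m); 
r=np.stack([(u-K[0,2])/K[0,0],(v-K[1,2])/K[1,1],np.ones(len(u))],1)@c["R"]; o=-c["R"].T@c["t"]
w=o+r*((.003-o[2])/r[:,2])[:,None]; print(rect(w[:,:2]),w.mean(0),len(u))
P,Q=st([*w.mean(0)[:2],.13],[0,0,0],MATYAW,0)
print(inverse_kinematics(P,Q),inverse_kinematics(P-[0,0,.127],Q),current_joint_pos())
W=cloud(c).reshape(-1,3); l=loc(W,*[glob([.018,.24],BATH,BATHYAW)],BATHYAW); 
q=W[(abs(l)<.03).all(1)&(W[:,2]>.1)]; print("pan z",np.percentile(q[:,2],[1,50,99]),len(q))
```

```text
((612.6664428710938, -2.9338951110839844), (124.39736938476562, 114.57766723632812), 4.8189263343811035) [ 0.6080079  -0.00403142  0.003     ] 1819
[-0.17042835  0.25073463  1.80882168  0.05444367  0.91357223 -1.85113655] [-0.17042835  0.4422103   1.93203411  0.07642541  0.59952791 -1.88099122] [ 0.00794553  0.3855343   1.46339928 -0.17539319  1.33461364  0.2630095 ]
pan z [0.17903855 0.18291556 0.22854048] 1421
```

Run:
```python
from h import *
T=[.613,-.0034]
P,Q=st([*T,.13],[0,0,0],MATYAW,0)
move_ptp(P,Q)
P,Q=st([*T,.012],[0,0,0],MATYAW,0); servo_line(P,Q,rate=.15)
snap("scene","m")
P,Q=st([*T,.001],[0,0,0],MATYAW,0); print(servo_line(P,Q,rate=.02,contact_N=4),current_position()-P)
move_gripper(.05); sleep(.2)
P=current_position()
servo_line(P+[0,0,.13],rate=.2)
print(current_clock())
servo_line(P+[-.03,-.13,.2],rate=.3)
r=scoop_look((.613,-.0034)); print(r)
snap("scene","n"); snap("top","n")
```

```text
True [-2.80457352e-05  7.07821143e-06  1.32121299e-03]
40.2833
(((613.675048828125, -4.2822418212890625), (73.2729263305664, 94.07731628417969), 4.405660152435303), array([ 0.54897319, -0.00947163,  0.09708702]), np.int64(252))
```

View pics/n_top.png

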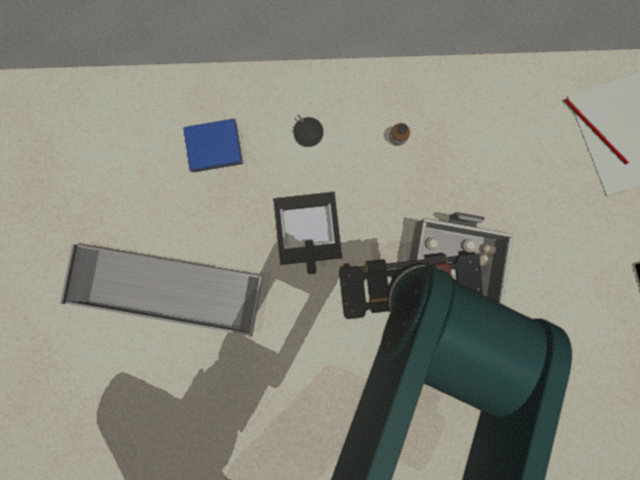

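View pics/n_scene.png

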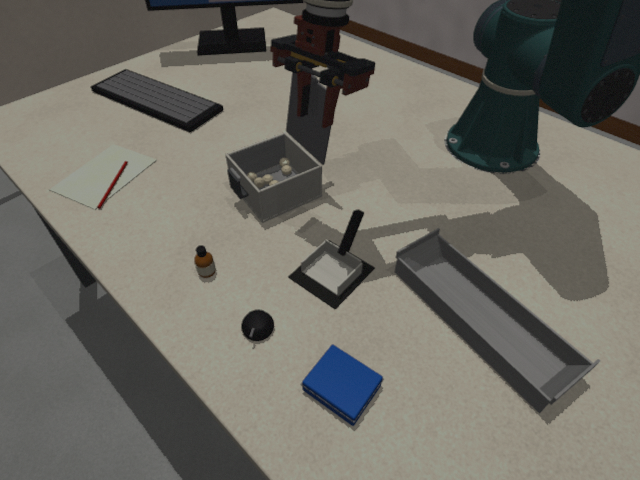

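Run:
```python
from h import *
Y=.035
def tp(r,th,n=0): return lidpt(r,Y,.006+.010*np.sin(th)+n,th)
start=np.array([*glob([-.155,Y],BATH,BATHYAW),.225])
best=None
for phi in(BATHYAW+np.pi/2,BATHYAW-np.pi/2):
    q=down(phi).as_quat(); js=[inverse_kinematics(p,q) for p in(start+[0,0,.13],start,tp(.14,1.4),tp(.14,.8),tp(.14,0))]
    print([None if j is None else j.round(2) for j in js])
    if all(j is not None for j in js) and (best is None or abs(js[0][5])<best[0]): best=(abs(js[0][5]),q)
q=best[1]; np.save("q.npy",q)
p=current_position(); servo_line([p[0],p[1],.37],rate=.3)
move_gripper(0)
move_ptp(start+[0,0,.13],q)
f0=current_force()
print(servo_line(start,q,rate=.2,contact_N=8),current_clock())
snap("scene","o")
for th in(1.6,1.4,1.2,1.0,.8,.6,.45,.3,.2,.12):
    servo_line(tp(.14,th),q,rate=.12); print(th,(current_force()-f0).round(1))
snap("scene","p"); print(current_clock())
```

```text
[array([-0.66,  0.  ,  1.64, -0.  ,  1.5 , -2.02]), array([-0.66,  0.11,  1.85, -0.  ,  1.18, -2.02]), array([-0.59,  0.22,  1.69, -0.  ,  1.23, -1.95]), array([-0.54,  0.37,  1.56, -0.  ,  1.21, -1.9 ]), array([-0.51,  0.54,  1.55, -0.  ,  1.05, -1.87])]
[array([-0.66,  0.  ,  1.64, -0.  ,  1.5 ,  1.12]), array([-0.66,  0.11,  1.85, -0.  ,  1.18,  1.12]), array([-0.59,  0.22,  1.69, -0.  ,  1.23,  1.19]), array([-0.54,  0.37,  1.56, -0.  ,  1.21,  1.24]), array([-0.51,  0.54,  1.55, -0.  ,  1.05,  1.27])]
False 46.0083
1.6 [-0.2 -0.1 -1.3]
1.4 [-0.7  0.1 -0. ]
1.2 [ 0.1  0.1 -0.1]
1.0 [ 0.5 -0.1 -0.1]
0.8 [-0.3 -0.1 -0.2]
0.6 [-0.6  0.8  0.2]
0.45 [-1.   0.7 -0.2]
0.3 [-0.7  0.1  0.1]
0.2 [-0.3  0.8  0.8]
0.12 [-0.5  0.6  0.9]
49.8667
```

View pics/p_scene.png

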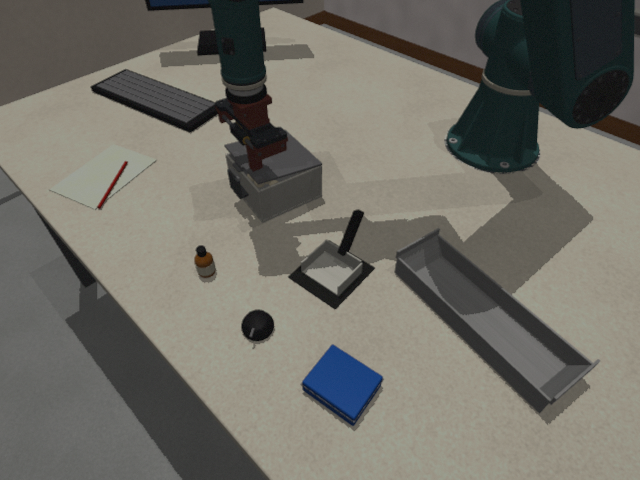

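Lid is nearly down under the fingertips at (255,160). Pressing now past the catch.

Run:
```python
from h import *
q=np.load("q.npy"); f0=current_force()
b=lidpt(.143,.035,.006,0)
for dz in(.006,.004,.002,0,-.001,-.002,-.003):
    r=servo_line(b+[0,0,dz],q,rate=.02,contact_N=28); p=current_position()
    print(dz,r,(p[2]-.096).round(4),(current_force()-f0).round(1))
    if r: break
servo_line(b+[0,0,.004],q,rate=.03); print((current_force()-f0).round(1))
servo_line(b+[0,0,.12],q,rate=.2)
p=current_position(); d=np.array([0,.12,.08]); servo_line(p+d,rate=.3)
sleep(.5)
c=snap("scene","r"); c=snap("top","r"); P=cloud(c).reshape(-1,3); l=loc(P,BATH,BATHYAW)
for x0 in(-.07,0,.07):
    m=(abs(l[:,0]-x0)<.008)&(abs(l[:,1]+.045)<.03); print(x0,np.nanmedian(P[m,2]),m.sum())
print(scoop_look((.613,-.0034)),current_clock())
```

```text
0.006 False 0.0058 [-2.4  1.5  1.8]
0.004 False 0.0037 [ 1.3  0.1 -1.8]
0.002 False 0.0017 [ 0.8  1.2 -2.5]
0 False -0.0 [ 1.   0.7 -0.6]
-0.001 False -0.0006 [-0.3  0.9  1.4]
-0.002 False -0.0015 [0.9 0.7 4. ]
-0.003 False -0.0024 [-0.3  1.5  4.5]
[ 0.9  0.  -2.4]
-0.07 0.09651955776775739 89
0 0.09592945576265952 119
0.07 nan 0
(((613.8480224609375, -4.192462921142578), (73.72039031982422, 94.12621307373047), 4.274317741394043), array([ 0.5490805 , -0.00951468,  0.09706128]), np.int64(254)) 54.5583
  return np.nanmean(a, axis, out=out, keepdims=keepdims)
```

View pics/r_top.png

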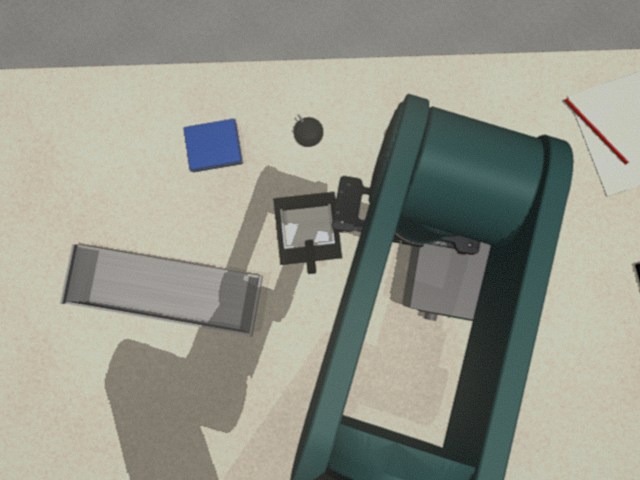

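View pics/r_scene.png

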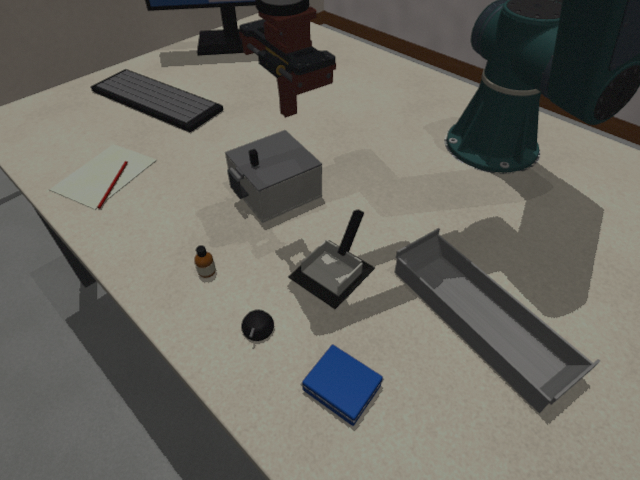

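Run:
```python
from h import *
goto_joints([1.144,.1,1.51,0,1.4,-.115]); sleep(1.5)
c=snap("top","s"); snap("scene","s"); P=cloud(c).reshape(-1,3); l=loc(P,BATH,BATHYAW)
for x0 in(-.07,0,.07):
    m=(abs(l[:,0]-x0)<.008)&(abs(l[:,1]+.045)<.03); print(x0,np.nanmedian(P[m,2]),m.sum())
print(scoop_look((.613,-.0034)),current_clock())
```

```text
-0.07 0.09638669226329101 327
0 0.09562179735044572 316
0.07 0.09530246713134138 315
(((641.334716796875, -13.298797607421875), (73.6341323852539, 93.98632049560547), 9.117368698120117), array([ 0.57654387, -0.02348858,  0.09785119]), np.int64(244)) 58.9667
```

View pics/s_top.png

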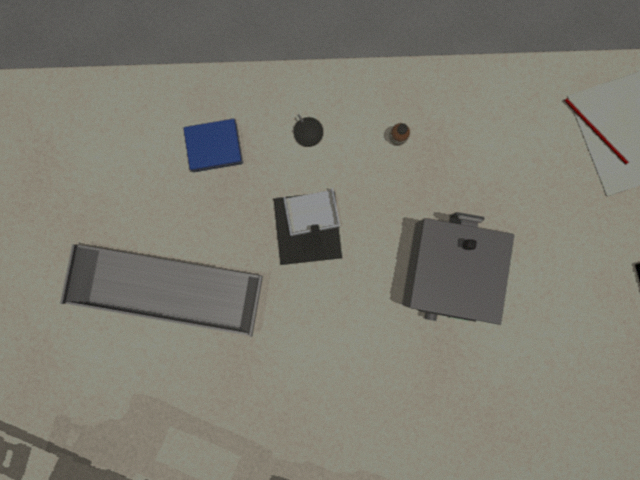

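The scoop has been knocked aside: its pan is now centred at about (312,212) px, some 29 mm off. The lid is shut. I'll re-place the scoop.

Run:
```python
from h import *
r,h,_=scoop_look((.641,-.013)); print(r,h)
(w,hh),ang=r[1],r[2]; yaw=(ang if w<hh else ang-90)*d2r
o=np.array([r[0][0]/1000-.0003,r[0][1]/1000+.0005,.003]); print(o,yaw/d2r)
P,Q=st(o,[0,0,0],yaw,0)
move_ptp(P+[0,0,.15],Q); move_gripper(.05)
print(servo_line(P,Q,rate=.15,contact_N=8)); move_gripper(0); print(current_finger_gap())
servo_line(P+[0,0,.03],Q,rate=.1)
T=[.613,-.0036]
P,Q=st([*T,.033],[0,0,0],MATYAW,0); servo_line(P,Q,rate=.08)
P,Q=st([*T,.001],[0,0,0],MATYAW,0); print(servo_line(P,Q,rate=.02,contact_N=4),current_position()-P)
move_gripper(.05); sleep(.2)
p=current_position(); servo_line(p+[0,0,.13],rate=.2)
goto_joints([1.144,.1,1.51,0,1.4,-.115]); sleep(1.0)
print(scoop_look((.613,-.0036)))
c=snap("top","t"); snap("scene","t"); P=cloud(c).reshape(-1,3); l=loc(P,BATH,BATHYAW)
for x0 in(-.07,.07):
    m=(abs(l[:,0]-x0)<.008)&(abs(l[:,1]+.045)<.03); print(x0,np.nanmedian(P[m,2]))
print(current_clock())
```

```text
((641.4036865234375, -13.264976501464844), (73.91773986816406, 94.00469207763672), 9.013386726379395) [ 0.5764818  -0.02362289  0.09789221]
[ 0.64110369 -0.01276498  0.003     ] 9.013386726379395
False
0.015529995265263706
True [-8.35667621e-05  2.12128212e-05  2.15031674e-03]
(((613.1051635742188, -4.315586090087891), (73.72808074951172, 93.98800659179688), 4.687679767608643), array([ 0.54825643, -0.00966734,  0.09727739]), np.int64(253))
-0.07 0.09633064732028242
0.07 0.09527508390362946
71.8083
```

View pics/t_top.png

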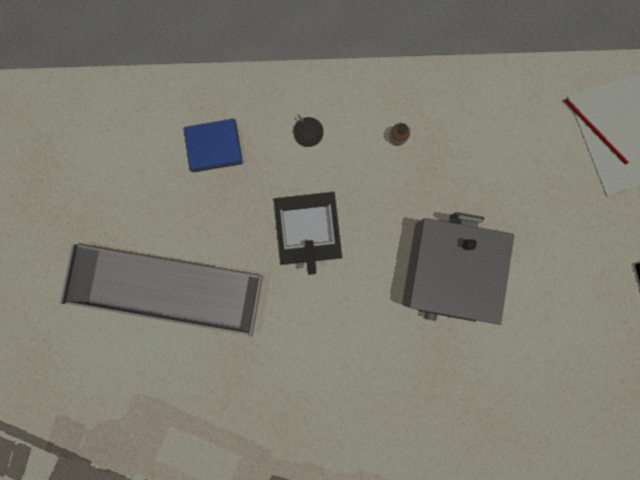

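View pics/t_scene.png

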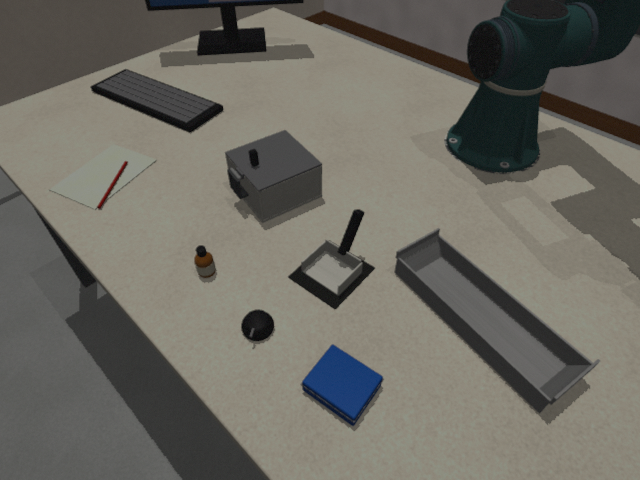

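The pictures show the scoop in the middle of the mat at (308,228), the lid shut at (463,270), the bin empty, and the bystanders where they were. Handing in.

```bash
python3 -c "
from bench import *
close_job()"
```

```text
the job is handed in; nothing more can be done
```

The wax bath is loaded and shut, and I handed the job in at about 72 s of the 210 s allowed.

- **Wax:** I opened the lid wide, took up all 10 buttons in one pass along the bin floor, and tipped them into the bath. I counted 10 in the bath, with the bin and scoop empty, before closing. The gripper did not touch the wax.
- **Lid:** I pressed it past the catch and it has stayed shut since. The last check put its outer face at 95 to 96 mm from hinge to free edge. I felt no distinct force peak for the click. My evidence that it latched is that the lid stays down against its spring.
- **Scoop:** I had set it on the mat before closing the lid, and it was then knocked about 29 mm aside. I put it back, and the last check showed it upright within about 1 to 2 mm of the mat's middle.
- **Mouse, slide box and oil bottle:** they look unmoved in the last pictures.

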